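Pop a jammed motorcycle seat latch through the access slot

TASK

The seat's release cable has snapped, so free the seat by hand: take the orange-handled release pin out of the tool rack, put it down through the small access slot in the red tail cover, feel for the brass cable bracket hidden below and push its upright tab gently towards the tail light until the seat pops up. Then draw the pin out and stand it back in its own hole in the rack. The latch and bodywork are thin, so never press hard with the pin, do not lean on the bodywork with the gripper, and leave the other tools and parts as they are.

Things in the scene. Friction and masses are not known exactly. Their poses are not given: they have to be found in the camera images.
- pin_mid (a point): Centre of the release pin's orange square handle (20 x 20 x 52 mm, black band near its top). Below the handle a straight round steel shaft, 6 mm thick and 90 mm long, with a rounded tip: the tip lies 116 mm straight below this point. Stands upright in a rack hole, the handle's foot resting on the rack top. Axes: z up along the pin, x and y square to the handle's faces. Weighs about 90 g.
- pin_tip (a point): Tip of the release pin's steel shaft, 116 mm below the handle's centre along the pin.
- pin: The same release pin as a whole; its origin is the tip of the shaft, z up along the pin.
- slot (a point): Centre of the access slot at the top face of the flat red tail cover, 155 mm above the table. The slot, in a black rubber grommet, is 30 mm long (along x) and 11 mm wide (along y) in a 4 mm thick cover. Axes: x along the slot, towards the tail light, away from the seat; z up. Below it is an empty space down to the undertray, 80 mm deep, with the brass cable bracket in it (see tail).
- tail: Red motorcycle tail on a plywood cradle, fixed, 540 x 230 x 176 mm; origin on the table under its middle, x to the tail light. Hidden under the slot: a brass L bracket, set differently on each bike. Its level foot, 30 to 50 mm below the cover top, spans the slot's seat end; at its rear end a 20 mm wide tab rises only 6 mm, its face between x = -4.5 and +3.5 mm from the slot's centre.
- seat (a joint): Hinge of the dark grey seat (its rear edge 40 mm from the slot's seat end): 0 while latched, 0.10 rad when popped up (rear edge 25 mm higher, then about 35 mm above the cover). To pop it the tab must be pushed 6 mm towards the tail light against a spring, 5 N growing to 10 N; a hard stop lies 3 mm farther. The bracket springs back when let go; the seat stays up.
- rack: Blue steel tool rack, fixed, 190 x 80 x 100 mm, origin on the table under its middle. Three upright 10 mm holes in its top (100 mm up), at x = -60, 0 and +60 mm along its length (x), y = 0. The pin, the awl and the punch stand in them, in any order. The pin goes back into the hole it was taken from, handle foot down on the rack top.
- awl_mid (a point): Handle centre of an awl with a black bulged handle (24 mm thick, 46 mm tall), standing in the rack; leave it.
- punch_mid (a point): Handle centre of a punch with a blue round handle (18 mm thick, 50 mm tall), standing in the rack; leave it.
- clutch: Steel clutch drum, 115 mm wide, 54 mm tall, origin under its centre; leave it.
- spray: Spray can with a red cap, 64 mm wide, 190 mm tall, origin under its centre; leave it.
- piston: Upturned aluminium piston, 82 mm wide, 50 mm tall, origin under its centre; leave it.
- jar: Clear jar with a yellow lid, 70 mm wide, 80 mm tall, origin under its centre; leave it.
- bearing: Steel ball bearing ring, 52 mm wide, 15 mm tall, origin under its centre; leave it.

How it is judged:
By the outcome, as a careful person would: the job done as asked, in the order asked, and still so for the second after the job is handed in, with the robot touching nothing.
It also fails if it takes over 67 s, if anything falls off the work surface, if the arm or the gripper's body presses on something with over 40 N, if the wrist force passes 120 N, or if a joint passes its speed limit or range.

ROBOT

A 6-joint arm with a two-finger parallel gripper is mounted at the origin on the work surface. World frame = base frame: x ahead of the robot, y to its left, z up, the work surface at z = 0. Lengths are in m, angles in rad, forces in N, time in s.
With the tool pointing down it reaches from about 0.35 to 0.925 m from the base axis. Payload 6.4 kg.
Tool frame: the origin (TCP) lies midway between the tips of the shut fingers; the grasp point (between the pads) lies grip_depth behind it (grip_depth is the distance from the TCP to the grasp point, in m); z points along the fingers, y is the line along which they close (so a half turn about z gives the same grasp; the last joint's range is limited). The gripper opens to 94 mm and grips with 3 to 60 N. Pads are 16 mm wide; open, the fingers measure 119 mm over their backs; the gripper's body (75 mm by 177 mm) begins 78 mm behind the grasp point.
Start: joints at [-1.314, 0.245, 1.558, -0, 1.339, -0.174], TCP at [0.271, -0.591, 0.205] pointing down, gripper open.
Joint ranges: [-3.13, 3.13], [-1.02, 2.26], [0.13, 2.54], [-0.95, 4.09], [0.21, 2.88], [-2.74, 2.74]. Speed limits (rad/s): [2.57, 2.57, 3.14, 3.14, 3.14, 3.14].

INTERFACE

Orientations are given as a rotation vector (axis times angle).
In Python, from plant import get_state, snapshot, close_job, look_for, regions_of, place_of, grip_depth gives the robot as it stands.
- The arm moves only by the tool play_rows, never from a script. Its arguments are lists of equal length, an entry for each row: "dp": the shift along the tool's x, y, z in m, a list of three; "spin": the turn about the tool's z in degrees; "gripper": the closure, from -1 (fully open) to 1 (shut), so that 0 is half open. In form: {"dp": [[tx, ty, tz], ...], "spin": [spin, ...], "gripper": [gripper, ...]}. A call has 1 to 5 rows; each row is the pose to reach, as a shift and turn from the pose commanded when the call began, along the tool's axes at that moment; what a row does not reach only later rows make up. A row lasts 1/8 s, in which the tool goes at most 62.5 mm and 10.7 degrees, less where a joint would pass 70% of its speed; a pose out of reach is approached as far as the arm can. A call with a gripper value outside its range is refused whole. The fingers move at their own pace and stop on an object; "squeeze" is the grip in N (left out, the last holds). Time passes only in rows, so rows that repeat a pose let the fingers close. It gives the time, the measured TCP pose, the force, the opening and the grip force at its end, in the units of the state.
- get_state(): the state, without advancing time (a new reading comes with each control period).
- snapshot(name): name is "scene" or "top"; returns a dict with "image" (420x560x3 uint8, red, green, blue), "vfov" (degrees; the focal length in pixels is half the picture's height over the tangent of half this angle, whatever the lens; pixels are square), "cx", "cy" (the principal point, pixels), "D" ([k1, k2, p1, p2, k3] as OpenCV has them; the pictures are not rectified), "world_from_camera" (4x4, takes a point from camera to world coordinates). Camera axes: x right, y down, z forward; pixel columns grow to the right and rows downward; lengths in m; the calibration is good to about 2 mm. A picture is of the moment at which its call begins. There is no depth.
- close_job(): hands the job in; it is judged then, once.
Trained networks look in the newest picture that a camera, given by its name, has taken for a name from the list of things; names that differ only in an ending like _2 or _b are one class to them, and where a whole thing is asked for, a point or a joint stands for the part that bears it (a point fixed in the world has none). Each returns a list of dicts, best first, with "p" (0 to 1); they miss things now and then, are a little off and sometimes report something else, mostly with a low value. They report only what shows in the picture. A call takes as long as a camera call.
- look_for(camera, thing): "rect" ([left, top, right, bottom] in pixels, round what is visible of it).
- regions_of(camera, thing): "region" (420x560 bool, what is visible of it) and "rect" ([left, top, right, bottom] in pixels, round what is visible of it).
- place_of(camera, thing): "uv" ([column, row] in pixels: a listed point, or the origin of a listed thing).
The state is a dict: "clock": time; "joint_pos": joint angles; "dq": joint speeds; "effort": joint torques, N m; "ee_pos": TCP position; "ee_rot": TCP orientation; "force": force on the tool from outside, world axes, zero at the start; "torque": the same for the moment, N m; "grip_width": finger opening in m; "grip_force": force on a finger pad.
Only numpy, scipy, OpenCV 4.12 (cv2) and the standard library are available. Lean on these libraries where they do the work, as an engineer would, in place of code of your own. Each camera call takes 0.05 s, during which the arm holds its last target. There are 200 camera calls.

## Working session

There is one attempt and no reset: what is moved stays moved. The work goes in short steps, Python scripts to look and compute and a tool call to move; the robot and the scene stay as the last step left them, time stands still between calls to the robot, and variables do not carry over. Pictures are saved under pics/ and viewed, at most 13 in all, crops included, and the job is handed in when it is done.

Besides the shell and the picture viewer there is one more tool, called after ">>>" as name(argument=value, ...), one argument or row to a line, values as JSON. play_rows: Moves the arm, as the interface text tells. Its arguments: {"type":"object","properties":{"dp":{"type":"array"},"spin":{"type":"array"},"gripper":{"type":"array"},"squeeze":{"type":"number"}},"required":["dp","spin","gripper"]}

```bash
mkdir -p pics; ls; cat > h.py <<'E'
import numpy as np, cv2
from scipy.spatial.transform import Rotation as R
from plant import *
def cam(s):
    h=s["image"].shape[0]; f=h/2/np.tan(np.radians(s["vfov"])/2)
    return np.array([[f,0,s["cx"]],[0,f,s["cy"]],[0,0,1]]),np.array(s["D"],float),np.array(s["world_from_camera"])
def ray(s,uv):
    K,D,T=cam(s); p=cv2.undistortPoints(np.array([[uv]],float),K,D)[0,0]
    return T[:3,3],T[:3,:3]@np.array([p[0],p[1],1])
def atz(s,uv,z):
    o,d=ray(s,uv); return o+d*(z-o[2])/d[2]
def proj(s,P):
    K,D,T=cam(s); Ti=np.linalg.inv(T)
    return cv2.projectPoints(np.atleast_2d(P).astype(float),cv2.Rodrigues(Ti[:3,:3])[0],Ti[:3,3],K,D)[0][:,0]
def tri(a):
    A=np.zeros((3,3));b=np.zeros(3)
    for o,d in a:
        d=d/np.linalg.norm(d);M=np.eye(3)-np.outer(d,d);A+=M;b+=M@o
    return np.linalg.solve(A,b)
def save(s,n,crop=None,k=1):
    im=s["image"][:,:,::-1]
    if crop: l,t,r,b=crop; im=im[t:b,l:r]
    cv2.imwrite(f"pics/{n}.png",cv2.resize(im,None,fx=k,fy=k,interpolation=cv2.INTER_CUBIC))
E
python3 - <<'E'
from h import *
print(grip_depth); st=get_state(); print({k:np.round(v,3) for k,v in st.items()})
S={c:snapshot(c) for c in("scene","top")}
a=np.hstack([S["scene"]["image"],S["top"]["image"]])
for c in S: save(S[c],c+"0",k=1.4)
for t in ["pin_mid","slot","rack","tail","awl_mid","punch_mid","spray"]:
    rs=[]
    for c in S:
        r=place_of(c,t); 
        print(t,c,[(np.round(q["uv"],1),round(q["p"],2)) for q in r[:2]])
        if r: rs.append(ray(S[c],r[0]["uv"]))
    if len(rs)==2: print("   tri",tri(rs).round(4))
E
```

```text
pics
0.0188
{'clock': np.float64(0.0), 'joint_pos': array([-1.314,  0.246,  1.559, -0.   ,  1.339, -0.174]), 'dq': array([ 0.   ,  0.001,  0.   ,  0.   , -0.001,  0.   ]), 'effort': array([ 0.0000e+00, -4.1584e+01, -3.1460e+01,  6.9000e-02,  3.3000e-02,
       -0.0000e+00]), 'ee_pos': array([ 0.271, -0.59 ,  0.204]), 'ee_rot': array([-3.067, -0.671,  0.   ]), 'force': array([ 0.524, -0.472, -0.068]), 'torque': array([-0.022, -0.058, -0.02 ]), 'grip_force': np.float64(0.0), 'grip_width': np.float64(0.094)}
pin_mid scene [(array([362. , 248.6]), 0.7)]
pin_mid top [(array([357.8, 215.9]), 0.65), (array([184.4, 217.5]), 0.57)]
   tri [ 0.466  -0.0009  0.0139]
slot scene [(array([242.3, 166.3]), 0.67)]
slot top [(array([326.4, 200.8]), 0.62)]
   tri [ 0.5837 -0.0722  0.1648]
rack scene [(array([350.9, 292.9]), 0.82)]
rack top [(array([192.2, 221.7]), 0.98), (array([328.8, 203.1]), 0.63)]
   tri [ 5.368e-01  2.973e-01 -2.000e-04]
tail scene []
tail top [(array([355.8, 216.5]), 0.73)]
awl_mid scene [(array([381.3, 242.6]), 0.48)]
awl_mid top []
punch_mid scene [(array([333.9, 256.6]), 0.51)]
punch_mid top [(array([187. , 195.2]), 0.41)]
   tri [0.5891 0.2917 0.1283]
spray scene [(array([306.7, 344.2]), 0.68)]
spray top [(array([175.8, 168.7]), 0.9)]
   tri [ 0.6973  0.3535 -0.0043]
```

View pics/scene0.png

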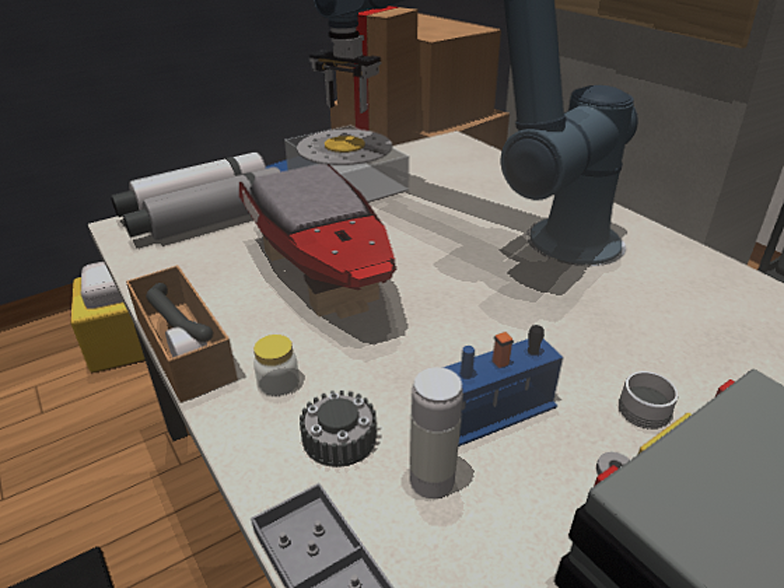

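View pics/top0.png

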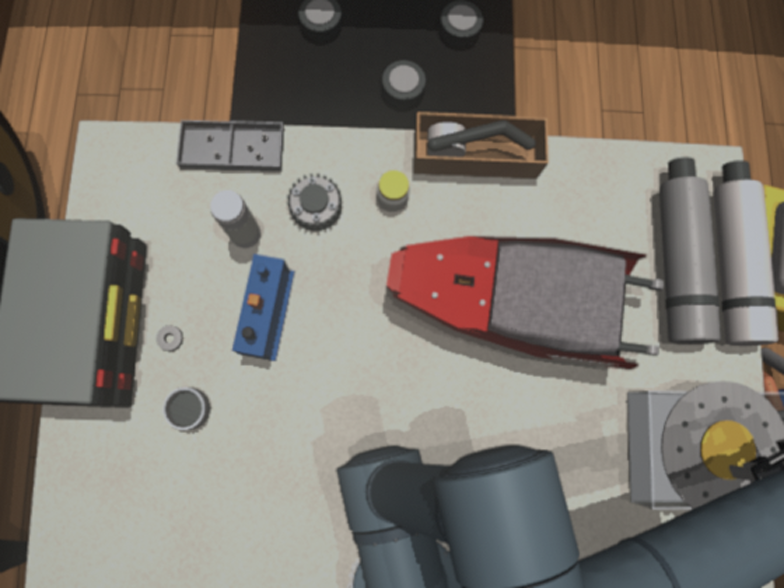

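The pin is in the middle rack hole, about (359,250) in the scene picture and (182,214) in top. The slot is at about (246,169) in scene and (331,201) in top. Next I'll refine both from the images.

```bash
python3 - <<'E'
from h import *
S={c:snapshot(c) for c in("scene","top")}
def cen(c,box,fn):
    l,t,r,b=box; im=S[c]["image"][t:b,l:r].astype(float); w=fn(im); 
    yy,xx=np.mgrid[t:b,l:r]; return np.array([(w*xx).sum(),(w*yy).sum()])/w.sum(),w.sum(),w
# slot: darkness within red
for c,box in(("scene",(236,160,256,177)),("top",(321,193,342,209))):
    r=S[c]["image"][box[1]:box[3],box[0]:box[2],0].astype(float); m=np.median(r)
    uv,n,w=cen(c,box,lambda im:np.clip((m-20-im[:,:,0])/m,0,1)); print("slot",c,uv.round(2),round(n,1),atz(S[c],uv,.155).round(4))
    yy,xx=np.mgrid[box[1]:box[3],box[0]:box[2]]
    P=np.array([atz(S[c],(x,y),.155)[:2] for x,y in zip(xx.ravel(),yy.ravel())]); W=w.ravel()
    d=P-np.average(P,axis=0,weights=W); C=(d*W[:,None]).T@d/W.sum(); e,v=np.linalg.eigh(C); print("  axis",np.degrees(np.arctan2(v[1,1],v[0,1])).round(1),np.sqrt(12*e).round(4))
for t in("pin","awl_mid","punch_mid"):
    for c in S:
        q=regions_of(c,t)[:2]; print(t,c,[(np.round(a["rect"]),round(a["p"],2),a["region"].sum()) for a in q])
for c,box in(("scene",(350,233,368,265)),("top",(174,206,190,222))):
    hsv=lambda im:((im[:,:,0]>1.6*im[:,:,2]+20)&(im[:,:,0]>90)).astype(float)
    uv,n,w=cen(c,box,hsv); print("orange",c,uv.round(2),n)
# rack blue region in top
for c in("top","scene"):
    im=S[c]["image"].astype(int); m=((im[:,:,2]>im[:,:,0]*1.6)&(im[:,:,2]>60)).astype(np.uint8)
    k,lab,st,ce=cv2.connectedComponentsWithStats(m)
    for i in range(1,k):
        if st[i,4]>60: print(c,st[i],ce[i].round(1))
for c in S: print(c,S[c]["world_from_camera"].round(3).tolist())
save(S["top"],"topc",(160,165,215,265),6) if 0 else None
a=cv2.resize(S["top"]["image"][170:265,150:230,::-1],None,fx=5,fy=5,interpolation=cv2.INTER_CUBIC)
b=cv2.resize(S["scene"]["image"][225:320,320:400,::-1],None,fx=5,fy=5,interpolation=cv2.INTER_CUBIC)[:475]
cv2.imwrite("pics/rack.png",np.hstack([a,b]))
E
```

```text
slot scene [244.53 168.04] 31.9 [ 0.5791 -0.0835  0.155 ]
  axis 81.3 [0.0198 0.0409]
slot top [331.19 199.73] 44.5 [ 0.583  -0.0817  0.155 ]
  axis 82.2 [0.0179 0.0374]
pin scene [(array([348., 240., 368., 291.]), 0.73, np.int64(312))]
pin top [(array([180., 208., 190., 219.]), 0.56, np.int64(83))]
awl_mid scene [(array([372., 232., 386., 277.]), 0.74, np.int64(210))]
awl_mid top [(array([173., 237., 181., 244.]), 0.62, np.int64(41))]
punch_mid scene [(array([328., 245., 340., 274.]), 0.5, np.int64(256)), (array([172., 116., 282., 230.]), 0.5, np.int64(7577))]
punch_mid top [(array([180., 189., 196., 199.]), 0.42, np.int64(63)), (array([151., 140., 186., 181.]), 0.35, np.int64(973))]
orange scene [359.51 240.93] 61.0
orange top [181. 214.] 45.0
top [ 167  182   36   73 1266] [185.1 217.3]
top [193 194  16  63 194] [200.6 226.1]
scene [190 114  16   8  66] [199.3 117.7]
scene [ 318  242   84   39 1076] [360.2 260.6]
scene [328 287  70  30 350] [361.1 301.2]
scene [[-0.825, 0.315, -0.469, 1.042], [0.565, 0.466, -0.681, 0.767], [0.004, -0.827, -0.562, 0.693], [0.0, 0.0, 0.0, 1.0]]
top [[0.028, -0.981, 0.194, 0.341], [-0.999, -0.033, -0.023, 0.088], [0.029, -0.193, -0.981, 1.273], [0.0, 0.0, 0.0, 1.0]]
```

View pics/rack.png

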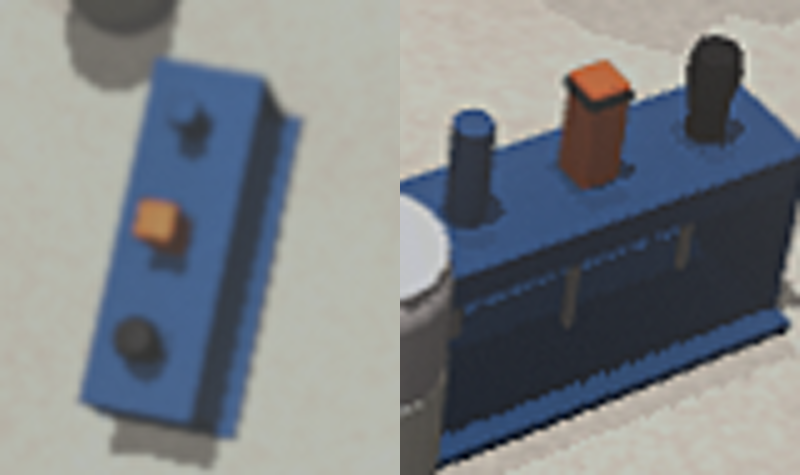

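```bash
python3 - <<'E'
from h import *
S={c:snapshot(c) for c in("scene","top")}
f=lambda x,o:((np.array(x)+.5)/5-.5)+np.array(o)
T=lambda x:f(x,(150,170)); C=lambda x:f((x[0]-400,x[1]),(320,225))
a=T((154,220)); b=C((600,77)); print("pintop",atz(S["top"],a,.152).round(4),atz(S["scene"],b,.152).round(4),tri([ray(S["top"],a),ray(S["scene"],b)]).round(4))
b=C((592,187)); print("pin foot front corner",atz(S["scene"],b,.1).round(4)) 
cor=np.array([atz(S["top"],T(p),.1)[:2] for p in((155,58),(265,78),(190,425),(80,403))]); print(cor.round(4),cor.mean(0).round(4),np.linalg.norm(np.diff(cor,axis=0),axis=1).round(3))
d=cor[0]-cor[3];print("rack yaw",np.degrees(np.arctan2(d[1],d[0])).round(2)); d=cor[1]-cor[2];print(np.degrees(np.arctan2(d[1],d[0])).round(2))
# punch/awl tops
for n,t,s,z in(("punch",(183,116),(474,123),.15),("awl",(133,335),(716,45),.146)):
    print(n,atz(S["top"],T(t),z).round(4),atz(S["scene"],C(s),z).round(4))
# scene: pin handle side edges
E
```

```text
pintop [0.5346 0.3021 0.152 ] [0.5329 0.301  0.152 ] [0.5343 0.302  0.1533]
pin foot front corner [0.5368 0.3085 0.1   ]
[[0.6323 0.3176]
 [0.6232 0.2575]
 [0.4355 0.2859]
 [0.445  0.3443]] [0.534  0.3013] [0.061 0.19  0.059]
rack yaw -8.13
-8.59
punch [0.5897 0.2913 0.15  ] [0.5923 0.2925 0.15  ]
awl [0.4763 0.3099 0.146 ] [0.4721 0.3077 0.146 ]
```

```bash
python3 - <<'E'
from h import *
S={c:snapshot(c) for c in("scene","top")}
c=np.array([.534,.3015])
im=S["scene"]["image"].astype(float)
best=[]
org=(im[:,:,0]>1.5*im[:,:,2]+15)
for yaw in range(-45,45,3):
    for dx in np.arange(-.003,.0031,.001):
        for dy in np.arange(-.003,.0031,.001):
            t=np.radians(yaw);Rm=np.array([[np.cos(t),-np.sin(t)],[np.sin(t),np.cos(t)]])
            q=np.array([[1,1],[1,-1],[-1,-1],[-1,1]])*.01@Rm.T+c+[dx,dy]
            tot=0
            for s,off in((S["scene"],(320,225)),(S["top"],(150,170))):
                P=np.vstack([np.c_[q,np.full(4,z)] for z in(.1,.152)])
                k=8; uv=((proj(s,P)-off+.5)*k).astype(np.float32)
                m=np.zeros((95*k,80*k),np.uint8); cv2.fillConvexPoly(m,cv2.convexHull(uv).astype(int),1)
                a=s["image"][off[1]:off[1]+95,off[0]:off[0]+80].astype(float)
                o=((a[:,:,0]-a[:,:,2])>15)&(a[:,:,0]>1.3*a[:,:,2])  # orange
                mm=cv2.resize(m.astype(np.float32),(80,95),interpolation=cv2.INTER_AREA)
                box=np.zeros_like(o); 
                if off[0]==320: box[8:40,28:50]=1
                else: box[36:52,22:42]=1
                tot+=(np.abs(mm-o)*box).sum()
            best.append((tot,yaw,dx,dy))
best.sort(); 
for b in best[:8]: print(np.round(b,4))
# tail yaw: red region symmetric axis in top, and screws
im=S["top"]["image"].astype(int); m=((im[:,:,0]>1.8*im[:,:,1])&(im[:,:,0]>90)).astype(np.uint8)
g=cv2.cvtColor(S["top"]["image"],cv2.COLOR_RGB2GRAY)
sub=S["top"]["image"][165:240,275:370,::-1]; A=cv2.resize(sub,None,fx=6,fy=6,interpolation=cv2.INTER_CUBIC)
sub=S["scene"]["image"][140:215,205:290,::-1]; B=cv2.resize(sub,None,fx=6,fy=6,interpolation=cv2.INTER_CUBIC)
cv2.imwrite("pics/slot.png",np.hstack([A[:,-320:] if 0 else A[:,60:450],B[:,:400]]))
E
```

```text
[ 9.39062e+01 -3.60000e+01 -1.00000e-03  0.00000e+00]
[ 9.42188e+01 -3.30000e+01 -1.00000e-03  0.00000e+00]
[ 9.51719e+01 -3.30000e+01  0.00000e+00  1.00000e-03]
[ 9.53594e+01 -3.90000e+01  0.00000e+00  1.00000e-03]
[ 9.54844e+01 -3.60000e+01  0.00000e+00  1.00000e-03]
[ 95.5781 -36.       0.       0.    ]
[ 9.58594e+01 -3.60000e+01 -1.00000e-03 -1.00000e-03]
[ 95.9688 -33.       0.       0.    ]
```

View pics/slot.png

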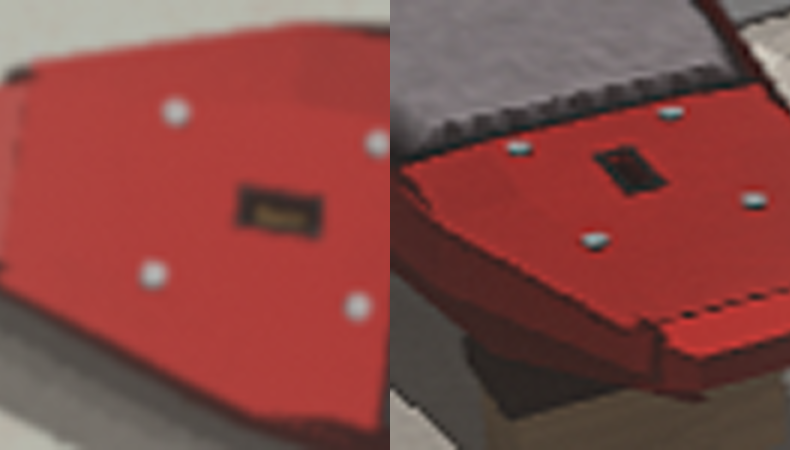

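>>> play_rows(
  dp=[
    [0.0,0.0,-0.03],
    [0.0,0.0,-0.06],
    [0.0,0.0,-0.095],
    [0.0,0.0,-0.095],
    [0.0,0.0,-0.095],
  ],
  spin=[7,14,21,28,33],
  gripper=[-1,-1,-1,-1,-1],
)

```text
clock: 2.02
ee_pos: [0.2715, -0.5908, 0.3013]
ee_rot: [3.132, -0.232, 0.001]
force: [0.6, -0.2, -0.3]
grip_width: 0.0939
grip_force: 0.0
```

```bash
python3 - <<'E'
from h import *
S={c:snapshot(c) for c in("scene","top")}
ft=lambda p:((np.array(p)+[60.5,.5])/6-.5)+[275,165]
fs=lambda p:((np.array(p)+[-389.5,.5])/6-.5)+[205,140]
for n,f,q in(("top",ft,((240,184),(325,195),(318,240),(236,228))),("scene",fs,((593,153),(630,145),(668,185),(633,196)))):
    P=np.array([atz(S[n],f(p),.155)[:2] for p in q]); c=P.mean(0); e=np.linalg.norm(P-np.roll(P,-1,0),axis=1)
    print(n,c.round(4),e.round(4)); 
    for i in range(4):
        d=P[(i+1)%4]-P[i]; print("   ",np.degrees(np.arctan2(d[1],d[0])).round(1)%90)
# screws
tt=[ft(p) for p in((176,111),(153,274),(378,143),(358,307))]; ss=[fs(p) for p in((595,241),(755,201),(519,149),(671,113))]
for q,n in((tt,"top"),(ss,"scene")): 
    P=np.array([atz(S[n],p,.157)[:2] for p in q]); print(P.round(4).tolist(),P.mean(0).round(4))
for z in(.152,):
  for yaw in range(-45,45,10):
    t=np.radians(yaw);Rm=np.array([[np.cos(t),-np.sin(t)],[np.sin(t),np.cos(t)]])
    q=np.array([[1,1],[1,-1],[-1,-1],[-1,1]])*.01@Rm.T+[.534,.3015]
    P=np.c_[q,np.full(4,z)]; print(yaw,((proj(S["scene"],P)-[320,225]+.5)*5+[400,0]).round().astype(int).tolist(),((proj(S["top"],P)-[150,170]+.5)*5).round().astype(int).tolist())
cv2.imwrite("pics/handle.png",np.hstack([cv2.resize(S[n]["image"][y:y+44,x:x+44,::-1],None,fx=9,fy=9,interpolation=cv2.INTER_NEAREST) for n,x,y in(("scene",338,228),("top",160,192))]))
E
```

```text
top [ 0.5827 -0.0817] [0.0369 0.02   0.0355 0.0194]
    84.5
    81.30000000000001
    83.5
    85.3
scene [ 0.5782 -0.0842] [0.0173 0.0402 0.0171 0.0428]
    80.69999999999999
    83.7
    89.3
    83.9
[[0.625, -0.0364], [0.5534, -0.0274], [0.614, -0.1239], [0.542, -0.115]] [ 0.5836 -0.0757]
[[0.6223, -0.0371], [0.5502, -0.0281], [0.6111, -0.1244], [0.539, -0.1158]] [ 0.5807 -0.0763]
-45 [[573, 92], [576, 61], [625, 67], [623, 97]] [[157, 194], [183, 223], [154, 249], [128, 221]]
-35 [[578, 95], [572, 64], [620, 64], [627, 95]] [[153, 195], [183, 218], [158, 249], [128, 226]]
-25 [[583, 97], [568, 66], [615, 62], [631, 92]] [[148, 196], [182, 213], [163, 248], [129, 230]]
-15 [[589, 99], [566, 70], [610, 60], [633, 89]] [[143, 198], [180, 209], [168, 246], [131, 235]]
-5 [[595, 101], [565, 73], [604, 58], [634, 85]] [[139, 200], [178, 205], [172, 243], [133, 239]]
5 [[601, 101], [564, 77], [598, 58], [634, 81]] [[136, 204], [175, 201], [176, 240], [136, 242]]
15 [[607, 101], [565, 81], [592, 58], [633, 77]] [[132, 207], [171, 199], [179, 236], [140, 245]]
25 [[613, 101], [567, 85], [586, 58], [631, 74]] [[130, 212], [167, 196], [181, 232], [144, 247]]
35 [[618, 99], [570, 88], [581, 59], [629, 70]] [[129, 216], [162, 195], [183, 227], [149, 249]]
```

View pics/handle.png

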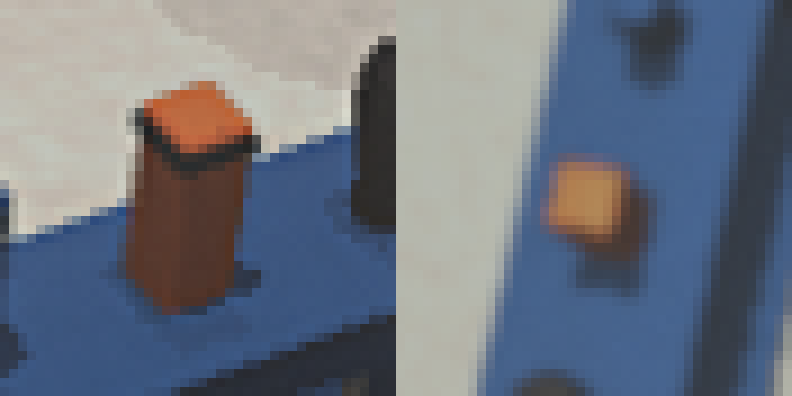

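The pin handle is square to the rack, yaw about −8°, with its front corner at about (358,262) in the scene picture. The tail yaw is about 82.8° and the slot is at about (0.581, −0.083). Moving above the pin.

>>> play_rows(
  dp=[
    [0.008,-0.06,0],
    [0.016,-0.12,0],
    [0.024,-0.18,0],
    [0.032,-0.24,0],
    [0.04,-0.3,0],
  ],
  spin=[0,0,0,0,0],
  gripper=[-1,-1,-1,-1,-1],
)

```text
clock: 2.75
ee_pos: [0.3546, -0.2977, 0.3004]
ee_rot: [3.133, -0.226, 0.001]
force: [0.8, -0.2, -0.3]
grip_width: 0.0938
grip_force: 0.0
```

>>> play_rows(
  dp=[
    [0.008,-0.06,0],
    [0.016,-0.12,0],
    [0.024,-0.18,0],
    [0.032,-0.24,0],
    [0.04,-0.3,0],
  ],
  spin=[0,0,0,0,0],
  gripper=[-0.4,-0.4,-0.4,-0.4,-0.4],
)

```text
clock: 3.38
ee_pos: [0.4376, -0.0065, 0.3007]
ee_rot: [3.133, -0.225, 0.002]
force: [-0.2, -0.3, 0.3]
grip_width: 0.0655
grip_force: 0.0
```

>>> play_rows(
  dp=[
    [0.008,-0.06,0],
    [0.016,-0.12,0],
    [0.024,-0.18,0],
    [0.032,-0.24,0],
    [0.04,-0.29,0],
  ],
  spin=[0,0,0,0,0],
  gripper=[-0.4,-0.4,-0.4,-0.4,-0.4],
)

```text
clock: 4.0
ee_pos: [0.519, 0.2751, 0.3004]
ee_rot: [-3.134, 0.223, -0.0]
force: [0.7, -1.0, 0.3]
grip_width: 0.0658
grip_force: 0.0
```

>>> play_rows(
  dp=[
    [0.011,-0.028,0],
    [0.011,-0.028,0.05],
    [0.011,-0.028,0.1],
    [0.011,-0.028,0.135],
    [0.011,-0.028,0.135],
  ],
  spin=[0,0,0,0,0],
  gripper=[-0.4,-0.4,-0.4,-0.4,-0.4],
)

```text
clock: 4.62
ee_pos: [0.5317, 0.298, 0.162]
ee_rot: [3.131, -0.226, -0.01]
force: [0.1, -0.2, -0.3]
grip_width: 0.0658
grip_force: 0.0
```

```bash
python3 - <<'E'
from h import *
s=snapshot("scene"); st=get_state(); print(st["ee_pos"].round(4) if hasattr(st["ee_pos"],'round') else st["ee_pos"],st["ee_rot"])
print(proj(s,np.array([st["ee_pos"]])))
save(s,"pre",(300,170,420,290),5)
E
```

```text
[0.5334 0.2986 0.1649] [ 3.13265002e+00 -2.26366366e-01 -3.02115257e-03]
[[359.28973391 234.48891463]]
```

View pics/pre.png

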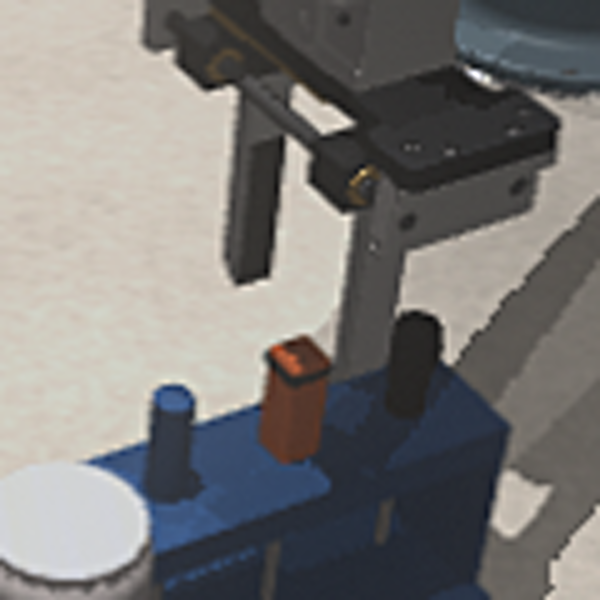

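The fingers straddle the orange handle, clear of the awl and punch. Lowering and gripping.

>>> play_rows(
  dp=[
    [0,-0.003,0.02],
    [0,-0.003,0.045],
    [0,-0.003,0.06],
    [0,-0.003,0.06],
    [0,-0.003,0.06],
  ],
  spin=[0,0,0,0,0],
  gripper=[-0.4,-0.4,-0.4,0.2,0.4],
  squeeze=20,
)

```text
clock: 5.3
ee_pos: [0.5351, 0.3021, 0.1066]
ee_rot: [-3.133, 0.228, -0.003]
force: [-0.2, 0.9, -0.0]
grip_width: 0.0489
grip_force: 0.0
```

>>> play_rows(
  dp=[
    [0,0,0],
    [0,0,0],
    [0,0,0],
    [0,0,0],
  ],
  spin=[0,0,0,0],
  gripper=[0.7,1,1,1],
  squeeze=20,
)

```text
clock: 5.8
ee_pos: [0.5345, 0.3018, 0.1058]
ee_rot: [-3.133, 0.228, -0.001]
force: [-1.0, -1.0, 1.5]
grip_width: 0.0201
grip_force: 20.0
```

>>> play_rows(
  dp=[
    [0,0,0],
    [0,0,-0.03],
    [0,0,-0.08],
    [0,0,-0.14],
    [0,0,-0.195],
  ],
  spin=[0,0,0,0,0],
  gripper=[1,1,1,1,1],
  squeeze=55,
)

```text
clock: 6.42
ee_pos: [0.534, 0.3017, 0.302]
ee_rot: [3.133, -0.228, -0.0]
force: [1.0, -0.0, -1.6]
grip_width: 0.0197
grip_force: 55.0
```

>>> play_rows(
  dp=[
    [0.01,0.04,0],
    [0.023,0.09,0],
    [0.037,0.14,0],
    [0.05,0.19,0],
    [0.063,0.24,0],
  ],
  spin=[0,0,0,0,0],
  gripper=[1,1,1,1,1],
)

```text
clock: 7.05
ee_pos: [0.5616, 0.0536, 0.2999]
ee_rot: [-3.133, 0.228, 0.001]
force: [0.2, -0.1, -1.9]
grip_width: 0.0199
grip_force: 55.0
```

>>> play_rows(
  dp=[
    [0.013,0.05,0],
    [0.026,0.1,0],
    [0.039,0.1436,0.0],
    [0.039,0.1436,0.015],
    [0.039,0.1436,0.025],
  ],
  spin=[0,0,0,0,0],
  gripper=[1,1,1,1,1],
)

```text
clock: 7.68
ee_pos: [0.5791, -0.092, 0.2736]
ee_rot: [-3.132, 0.228, 0.003]
force: [-0.9, 0.4, -0.8]
grip_width: 0.0196
grip_force: 55.0
```

```bash
python3 - <<'E'
from h import *
S={c:snapshot(c) for c in("scene","top")}; st=get_state(); p=np.array(st["ee_pos"]); Rm=R.from_rotvec(st["ee_rot"]).as_matrix(); print(p.round(4),st["ee_rot"],np.round(st["force"],1),Rm[:,2])
tip=p+Rm[:,2]*.0955; print("tip",tip.round(4))
f={"scene":(205,110),"top":(290,160)}
for c in S:
    print(c,((proj(S[c],[tip,p,[.581,-.0826,.155]])-f[c]+.5)*6).round().tolist(), [ (np.round(q["uv"],1),round(q["p"],2)) for q in place_of(c,"pin_tip")[:1]])
cv2.imwrite("pics/hover.png",np.hstack([cv2.resize(S[c]["image"][f[c][1]:f[c][1]+80,f[c][0]:f[c][0]+66,::-1],None,fx=6,fy=6,interpolation=cv2.INTER_CUBIC) for c in S]))
E
```

```text
[ 0.5786 -0.0911  0.2731] [-3.1321758   0.2255122   0.00600684] [-0.9  0.1 -1.8] [-0.00372218  0.00157469 -0.99999183]
tip [ 0.5783 -0.0909  0.1776]
scene [[231.0, 298.0], [219.0, 91.0], [237.0, 353.0]] [(array([245.2, 161.4]), 0.62)]
top [[280.0, 242.0], [321.0, 190.0], [252.0, 246.0]] []
```

View pics/hover.png

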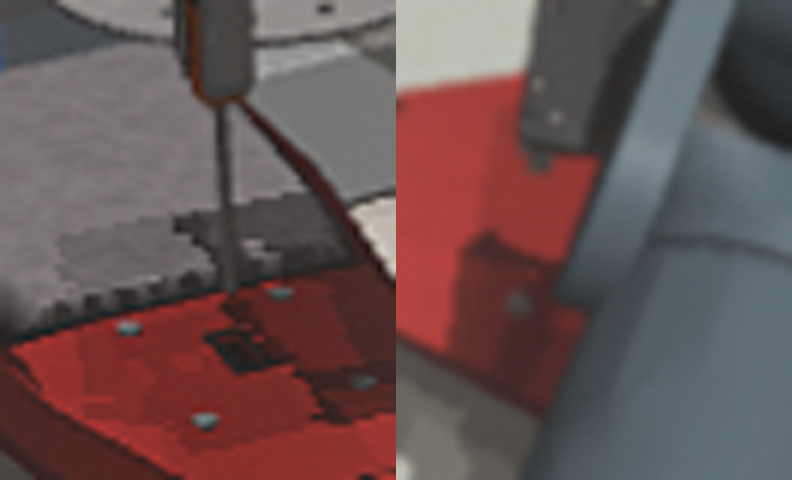

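>>> play_rows(
  dp=[
    [0.001,0.001,0.008],
    [0.001,0.001,0.015],
    [0.001,0.001,0.015],
    [0.001,0.001,0.015],
  ],
  spin=[0,0,0,0],
  gripper=[1,1,1,1],
)

```text
clock: 8.38
ee_pos: [0.5806, -0.0937, 0.2605]
ee_rot: [3.133, -0.228, 0.0]
force: [-0.2, 0.3, -0.8]
grip_width: 0.02
grip_force: 55.0
```

```bash
python3 - <<'E'
from h import *
L=[]
for i in range(5):
    s=snapshot("scene"); st=get_state(); L.append(np.r_[st["ee_pos"],st["ee_rot"]]); ims=s["image"]
L=np.array(L); print(L.round(4)); p=L[:,:3].mean(0)
tip=p+[0,0,-.0955]; q=[tip,tip+[0,0,.03]]
d=np.array([.125,.992,0]); w=np.array([.992,-.125,0])
for nm,c in(("avg",[.581,-.0826,.155]),("scn",[.5785,-.084,.155])):
    q+= [c]+[np.array(c)+a*.015*d+b*.0055*w for a,b in((1,1),(1,-1),(-1,-1),(-1,1))]
print(((proj(s,q)-[220,145]+.5)*12).round().tolist())
save(s,"hover2",(220,145,270,185),12)
E
```

```text
[[ 5.8070e-01 -9.3800e-02  2.6070e-01  3.1332e+00 -2.2780e-01  7.0000e-04]
 [ 5.8070e-01 -9.3800e-02  2.6080e-01  3.1331e+00 -2.2790e-01  9.0000e-04]
 [ 5.8070e-01 -9.3800e-02  2.6080e-01  3.1332e+00 -2.2800e-01  9.0000e-04]
 [ 5.8070e-01 -9.3800e-02  2.6080e-01  3.1332e+00 -2.2790e-01  9.0000e-04]
 [ 5.8070e-01 -9.3800e-02  2.6070e-01  3.1332e+00 -2.2790e-01  6.0000e-04]]
[[268.0, 224.0], [261.0, 99.0], [295.0, 287.0], [298.0, 323.0], [346.0, 311.0], [291.0, 251.0], [245.0, 262.0], [302.0, 281.0], [305.0, 317.0], [353.0, 306.0], [298.0, 245.0], [252.0, 256.0]]
```

View pics/hover2.png

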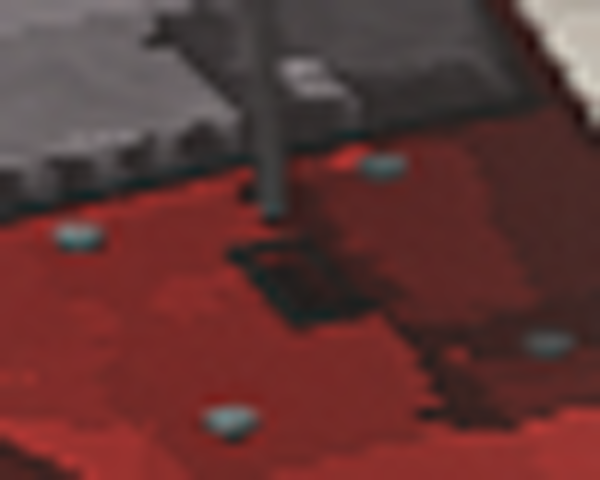

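The tip is at about (272,220) in the crop, 10 mm above the cover. The grommet's centre is at about (305,279), which puts the slot at about (0.5805, −0.083). Descending gently at the seat end.

>>> play_rows(
  dp=[
    [-0.0015,-0.0005,0.003],
    [-0.0015,-0.0005,0.006],
    [-0.0015,-0.0005,0.008],
    [-0.0015,-0.0005,0.009],
    [-0.0015,-0.0005,0.0095],
  ],
  spin=[0,0,0,0,0],
  gripper=[1,1,1,1,1],
)

```text
clock: 9.25
ee_pos: [0.5792, -0.093, 0.2509]
ee_rot: [-3.133, 0.228, -0.0]
force: [-0.4, -0.8, -1.3]
grip_width: 0.0196
grip_force: 55.0
```

>>> play_rows(
  dp=[
    [0,0,0.001],
    [0,0,0.002],
    [0,0,0.003],
  ],
  spin=[0,0,0],
  gripper=[1,1,1],
)

```text
clock: 9.62
ee_pos: [0.5792, -0.093, 0.2479]
ee_rot: [-3.133, 0.228, -0.0]
force: [0.8, -0.7, -1.4]
grip_width: 0.0197
grip_force: 55.0
```

>>> play_rows(
  dp=[
    [0,0,0.001],
    [0,0,0.002],
    [0,0,0.003],
    [0,0,0.005],
  ],
  spin=[0,0,0,0],
  gripper=[1,1,1,1],
)

```text
clock: 10.12
ee_pos: [0.5792, -0.093, 0.2429]
ee_rot: [3.133, -0.228, 0.0]
force: [-0.1, -0.2, -0.7]
grip_width: 0.0198
grip_force: 55.0
```

>>> play_rows(
  dp=[
    [0,0,0.002],
    [0,0,0.004],
    [0,0,0.006],
    [0,0,0.008],
    [0,0,0.01],
  ],
  spin=[0,0,0,0,0],
  gripper=[1,1,1,1,1],
)

```text
clock: 10.75
ee_pos: [0.5792, -0.093, 0.2328]
ee_rot: [-3.133, 0.228, 0.0]
force: [0.2, -0.1, -0.9]
grip_width: 0.0198
grip_force: 55.0
```

>>> play_rows(
  dp=[
    [0,0,0.003],
    [0,0,0.006],
    [0,0,0.009],
    [0,0,0.0105],
    [0,0,0.0115],
  ],
  spin=[0,0,0,0,0],
  gripper=[1,1,1,1,1],
)

```text
clock: 11.38
ee_pos: [0.5792, -0.093, 0.2213]
ee_rot: [-3.133, 0.228, 0.0]
force: [-0.4, 0.4, -1.1]
grip_width: 0.0196
grip_force: 55.0
```

>>> play_rows(
  dp=[
    [0,0,0.001],
    [0,0,0.0015],
    [0,0,0.0015],
  ],
  spin=[0,0,0],
  gripper=[1,1,1],
)

```text
clock: 11.75
ee_pos: [0.5792, -0.093, 0.22]
ee_rot: [3.133, -0.228, 0.0]
force: [0.2, -0.0, -0.8]
grip_width: 0.0195
grip_force: 55.0
```

>>> play_rows(
  dp=[
    [0,0,0.001],
    [0,0,0.002],
    [0,0,0.002],
  ],
  spin=[0,0,0],
  gripper=[1,1,1],
)

```text
clock: 12.12
ee_pos: [0.5791, -0.093, 0.2178]
ee_rot: [-3.133, 0.228, 0.0]
force: [-0.2, -0.5, -1.0]
grip_width: 0.0196
grip_force: 55.0
```

>>> play_rows(
  dp=[
    [0,0,0.001],
    [0,0,0.002],
    [0,0,0.002],
  ],
  spin=[0,0,0],
  gripper=[1,1,1],
)

```text
clock: 12.5
ee_pos: [0.5791, -0.093, 0.2158]
ee_rot: [-3.133, 0.228, 0.0]
force: [0.4, -0.4, -0.6]
grip_width: 0.0198
grip_force: 55.0
```

>>> play_rows(
  dp=[
    [0,0,0.001],
    [0,0,0.002],
    [0,0,0.002],
  ],
  spin=[0,0,0],
  gripper=[1,1,1],
)

```text
clock: 12.88
ee_pos: [0.5791, -0.093, 0.2138]
ee_rot: [-3.133, 0.228, 0.0]
force: [0.0, -0.9, -1.7]
grip_width: 0.0195
grip_force: 55.0
```

>>> play_rows(
  dp=[
    [0,0,0.001],
    [0,0,0.002],
    [0,0,0.002],
  ],
  spin=[0,0,0],
  gripper=[1,1,1],
)

```text
clock: 13.25
ee_pos: [0.5793, -0.093, 0.2123]
ee_rot: [3.133, -0.228, 0.0]
force: [-1.8, -0.7, 0.4]
grip_width: 0.0196
grip_force: 55.0
```

>>> play_rows(
  dp=[
    [0,0,0.0005],
    [0,0,0.001],
    [0,0,0.001],
  ],
  spin=[0,0,0],
  gripper=[1,1,1],
)

```text
clock: 13.62
ee_pos: [0.5794, -0.0931, 0.2118]
ee_rot: [3.133, -0.228, 0.001]
force: [-0.6, 0.3, 4.7]
grip_width: 0.0196
grip_force: 55.0
```

Contact with the bracket's foot at a tip height of about 0.116, 39 mm below the cover. Lifting 2.5 mm off it and feeling towards the tail light.

>>> play_rows(
  dp=[
    [0,0,-0.0015],
    [0,0,-0.0025],
    [0,-0.001,-0.0025],
    [0,-0.002,-0.0025],
    [0,-0.002,-0.0025],
  ],
  spin=[0,0,0,0,0],
  gripper=[1,1,1,1,1],
)

```text
clock: 14.25
ee_pos: [0.5794, -0.0909, 0.2132]
ee_rot: [-3.133, 0.228, 0.0]
force: [-0.5, -0.8, -1.1]
grip_width: 0.0198
grip_force: 55.0
```

>>> play_rows(
  dp=[
    [0,-0.001,0],
    [0,-0.002,0],
    [0,-0.002,0],
  ],
  spin=[0,0,0],
  gripper=[1,1,1],
)

```text
clock: 14.62
ee_pos: [0.5798, -0.089, 0.2135]
ee_rot: [3.133, -0.228, 0.0]
force: [0.2, -1.0, -1.0]
grip_width: 0.0201
grip_force: 55.0
```

>>> play_rows(
  dp=[
    [0,-0.001,0],
    [0,-0.002,0],
    [0,-0.002,0],
  ],
  spin=[0,0,0],
  gripper=[1,1,1],
)

```text
clock: 15.0
ee_pos: [0.58, -0.087, 0.2135]
ee_rot: [-3.133, 0.228, 0.0]
force: [0.1, 0.5, -0.9]
grip_width: 0.0197
grip_force: 55.0
```

>>> play_rows(
  dp=[
    [0,-0.001,0],
    [0,-0.002,0],
    [0,-0.002,0],
  ],
  spin=[0,0,0],
  gripper=[1,1,1],
)

```text
clock: 15.38
ee_pos: [0.5803, -0.085, 0.2134]
ee_rot: [-3.133, 0.228, 0.0]
force: [0.0, -0.5, -1.6]
grip_width: 0.02
grip_force: 55.0
```

>>> play_rows(
  dp=[
    [0,-0.001,0],
    [0,-0.002,0],
    [0,-0.002,0],
  ],
  spin=[0,0,0],
  gripper=[1,1,1],
)

```text
clock: 15.75
ee_pos: [0.5806, -0.083, 0.2135]
ee_rot: [-3.133, 0.228, 0.0]
force: [-1.1, -0.9, -1.6]
grip_width: 0.02
grip_force: 55.0
```

>>> play_rows(
  dp=[
    [0,-0.001,0],
    [0,-0.002,0],
    [0,-0.002,0],
  ],
  spin=[0,0,0],
  gripper=[1,1,1],
)

```text
clock: 16.12
ee_pos: [0.5808, -0.0821, 0.2135]
ee_rot: [3.131, -0.228, -0.0]
force: [-1.1, -6.0, -0.9]
grip_width: 0.0199
grip_force: 55.0
```

Tab found: about −6 N along y. Pushing gently.

>>> play_rows(
  dp=[
    [0,-0.001,0],
    [0,-0.002,0],
    [0,-0.003,0],
    [0,-0.003,0],
  ],
  spin=[0,0,0,0],
  gripper=[1,1,1,1],
)

```text
clock: 16.62
ee_pos: [0.581, -0.0803, 0.2135]
ee_rot: [3.128, -0.227, -0.001]
force: [-0.7, -8.2, -1.8]
grip_width: 0.0199
grip_force: 55.0
```

>>> play_rows(
  dp=[
    [0,-0.001,0],
    [0,-0.002,0],
    [0,-0.003,0],
    [0,-0.003,0],
  ],
  spin=[0,0,0,0],
  gripper=[1,1,1,1],
)

```text
clock: 17.12
ee_pos: [0.5814, -0.0777, 0.2135]
ee_rot: [3.127, -0.227, -0.001]
force: [-2.0, -8.9, -1.4]
grip_width: 0.0199
grip_force: 55.0
```

>>> play_rows(
  dp=[
    [0,-0.001,0],
    [0,-0.002,0],
    [0,-0.002,0],
  ],
  spin=[0,0,0],
  gripper=[1,1,1],
)

```text
clock: 17.5
ee_pos: [0.5817, -0.0758, 0.2135]
ee_rot: [3.127, -0.228, -0.001]
force: [-1.4, -8.2, -1.3]
grip_width: 0.02
grip_force: 55.0
```

```bash
python3 - <<'E'
from h import *
s=snapshot("scene"); cv2.imwrite("pics/_s1.png",s["image"]); st=get_state(); print(np.round(st["ee_pos"],4),np.round(st["force"],1),np.round(st["torque"],2))
o=cv2.imread("pics/scene0.png"); o=cv2.resize(o,(560,420),interpolation=cv2.INTER_AREA)[:,:,::-1].astype(int)
d=np.abs(o-s["image"].astype(int)).sum(2)
print([ (np.round(q["rect"]),round(q["p"],2)) for q in look_for("scene","seat")[:1]])
# seat far-left area diff unaffected by arm
print("diff",d[125:160,185:215].mean(), d[300:330,100:160].mean())
E
```

```text
[ 0.5817 -0.0753  0.2134] [-0.4 -4.5 -1.7] [-1.2   0.29  0.02]
[(array([179., 119., 264., 168.]), 0.74)]
diff 4.097142857142857 7.475555555555555
```

```bash
python3 - <<'E'
from h import *
s=snapshot("scene"); st=get_state(); print(np.round(st["ee_pos"],4),np.round(st["force"],1),np.round(st["torque"],2))
o=cv2.resize(cv2.imread("pics/scene0.png"),(560,420),interpolation=cv2.INTER_AREA)
cr=lambda im:cv2.resize(im[105:215,165:295],None,fx=3,fy=4,interpolation=cv2.INTER_CUBIC)
cv2.imwrite("pics/seat.png",np.hstack([cr(o),cr(s["image"][:,:,::-1])]))
E
```

```text
[ 0.5818 -0.075   0.2134] [-1.8 -6.9 -0.1] [-2.07  0.42 -0.  ]
```

View pics/seat.png

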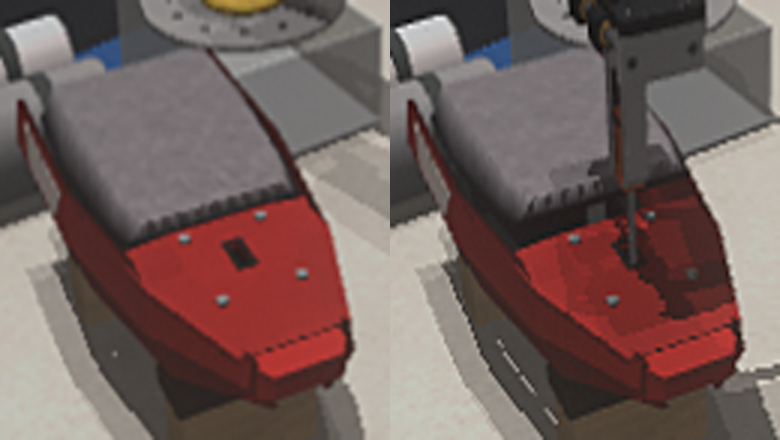

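The seat's rear edge has risen, with a dark gap at its edge and the latch pillar showing near crop (597,215). Backing off and drawing the pin out.

>>> play_rows(
  dp=[
    [0,0.004,0],
    [0,0.008,0],
    [0,0.011,0],
    [0,0.011,0],
    [0,0.011,-0.002],
  ],
  spin=[0,0,0,0,0],
  gripper=[1,1,1,1,1],
)

```text
clock: 18.27
ee_pos: [0.5804, -0.0834, 0.2154]
ee_rot: [-3.132, 0.227, 0.0]
force: [0.1, -0.4, -0.9]
grip_width: 0.0197
grip_force: 55.0
```

>>> play_rows(
  dp=[
    [0,0,-0.01],
    [0,0,-0.02],
    [0,0,-0.035],
    [0,0,-0.06],
    [0,0,-0.085],
  ],
  spin=[0,0,0,0,0],
  gripper=[1,1,1,1,1],
)

```text
clock: 18.9
ee_pos: [0.5806, -0.0841, 0.3023]
ee_rot: [3.133, -0.228, 0.001]
force: [-0.1, 0.3, -1.7]
grip_width: 0.0198
grip_force: 55.0
```

>>> play_rows(
  dp=[
    [-0.012,-0.045,0],
    [-0.025,-0.095,0],
    [-0.04,-0.15,0],
    [-0.055,-0.205,0],
    [-0.07,-0.26,0],
  ],
  spin=[0,0,0,0,0],
  gripper=[1,1,1,1,1],
)

```text
clock: 19.52
ee_pos: [0.5486, 0.1851, 0.3019]
ee_rot: [-3.133, 0.228, -0.003]
force: [0.5, -0.3, -0.2]
grip_width: 0.0194
grip_force: 55.0
```

>>> play_rows(
  dp=[
    [-0.015,-0.055,0],
    [-0.028,-0.1,0],
    [-0.0315,-0.115,0.04],
    [-0.0315,-0.115,0.08],
    [-0.0315,-0.115,0.08],
  ],
  spin=[0,0,0,0,0],
  gripper=[1,1,1,1,1],
)

```text
clock: 20.15
ee_pos: [0.5323, 0.3013, 0.2176]
ee_rot: [3.131, -0.227, -0.01]
force: [-0.1, 0.4, 0.1]
grip_width: 0.0198
grip_force: 55.0
```

```bash
python3 - <<'E'
from h import *
for i in range(6): s=snapshot("scene")
st=get_state(); p=np.array(st["ee_pos"]); print(p.round(4),np.round(st["ee_rot"],4),np.round(st["force"],1))
hole=[.5345,.3018,.1]
q=[p+[0,0,-.0958],p+[0,0,-.06],hole]; print(((proj(s,q)-[330,200]+.5)*10).round().tolist())
save(s,"back",(330,200,390,260),10)
E
```

```text
[0.5355 0.3018 0.223 ] [-3.1317  0.2284 -0.0056] [ 0.3  0.3 -1.2]
[[281.0, 505.0], [300.0, 369.0], [271.0, 603.0]]
```

View pics/back.png

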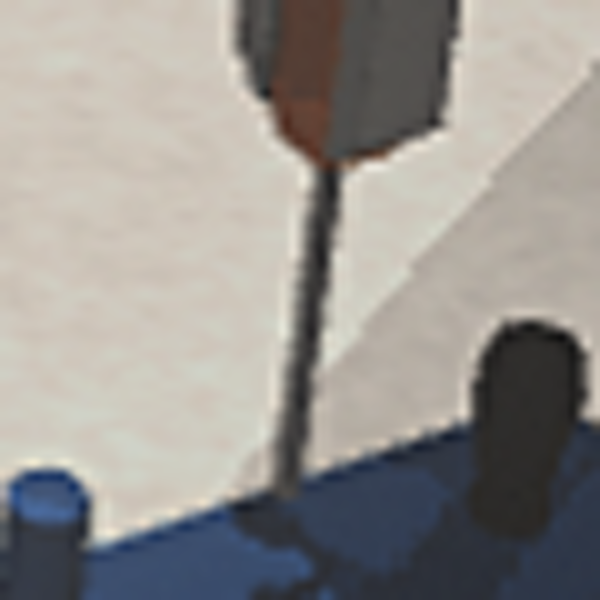

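```bash
python3 - <<'E'
from h import *
s=snapshot("scene"); st=get_state(); p=np.array(st["ee_pos"]); Rm=R.from_rotvec(st["ee_rot"]).as_matrix(); print(p.round(4),Rm[:,2].round(4))
q=[p+Rm@[a*.01,b*.01,.0058] for a in(1,-1) for b in(1,-1)]+[p+Rm@[0,0,.0958],p+Rm@[0,0,.0958]+[0,0,.003]]+[p+Rm@[a*.008,.01,0] for a in(1,-1)]
print(((proj(s,q)-[330,200]+.5)*10).round().tolist())
E
```

```text
[0.5352 0.3017 0.2225] [ 0.003   0.0011 -1.    ]
[[258.0, 137.0], [317.0, 191.0], [343.0, 112.0], [402.0, 165.0], [281.0, 507.0], [283.0, 496.0], [270.0, 110.0], [337.0, 90.0]]
```

>>> play_rows(
  dp=[
    [-0.0005,0,0.008],
    [-0.0005,0,0.016],
    [-0.0005,0,0.021],
    [-0.0005,0,0.022],
    [-0.0005,0,0.022],
  ],
  spin=[0,0,0,0,0],
  gripper=[1,1,1,1,1],
)

```text
clock: 21.12
ee_pos: [0.5338, 0.3017, 0.1984]
ee_rot: [3.133, -0.228, 0.0]
force: [0.3, 0.7, -0.9]
grip_width: 0.0197
grip_force: 55.0
```

>>> play_rows(
  dp=[
    [0,0,0.001],
    [0,0,0.002],
    [0,0,0.003],
    [0,0,0.003],
  ],
  spin=[0,0,0,0],
  gripper=[1,1,1,1],
)

```text
clock: 21.62
ee_pos: [0.5337, 0.3017, 0.1954]
ee_rot: [3.133, -0.228, -0.0]
force: [-0.8, -0.7, -0.8]
grip_width: 0.0194
grip_force: 55.0
```

>>> play_rows(
  dp=[
    [0.0008,0,0],
    [0.0008,0,0.001],
    [0.0008,0,0.002],
    [0.0008,0,0.003],
    [0.0008,0,0.003],
  ],
  spin=[0,0,0,0,0],
  gripper=[1,1,1,1,1],
)

```text
clock: 22.25
ee_pos: [0.5345, 0.3016, 0.1923]
ee_rot: [3.133, -0.228, -0.0]
force: [0.5, 0.5, -0.6]
grip_width: 0.0201
grip_force: 55.0
```

>>> play_rows(
  dp=[
    [0,0,0.001],
    [0,0,0.002],
    [0,0,0.002],
  ],
  spin=[0,0,0],
  gripper=[1,1,1],
)

```text
clock: 22.62
ee_pos: [0.5345, 0.3016, 0.1903]
ee_rot: [3.133, -0.228, -0.0]
force: [0.2, 0.5, -0.6]
grip_width: 0.0197
grip_force: 55.0
```

>>> play_rows(
  dp=[
    [0,0,0.001],
    [0,0,0.002],
    [0,0,0.003],
    [0,0,0.004],
  ],
  spin=[0,0,0,0],
  gripper=[1,1,1,1],
)

```text
clock: 23.12
ee_pos: [0.5346, 0.3016, 0.1864]
ee_rot: [-3.133, 0.228, -0.0]
force: [-0.1, -1.1, -1.0]
grip_width: 0.0198
grip_force: 55.0
```

>>> play_rows(
  dp=[
    [0,0,0.002],
    [0,0,0.004],
    [0,0,0.006],
    [0,0,0.006],
  ],
  spin=[0,0,0,0],
  gripper=[1,1,1,1],
)

```text
clock: 23.62
ee_pos: [0.5344, 0.3015, 0.1801]
ee_rot: [3.133, -0.228, -0.001]
force: [-0.1, 0.8, -0.9]
grip_width: 0.0198
grip_force: 55.0
```

>>> play_rows(
  dp=[
    [0,0,0.006],
    [0,0,0.012],
    [0,0,0.018],
    [0,0,0.024],
    [0,0,0.03],
  ],
  spin=[0,0,0,0,0],
  gripper=[1,1,1,1,1],
)

```text
clock: 24.25
ee_pos: [0.5345, 0.3016, 0.1499]
ee_rot: [3.133, -0.228, -0.0]
force: [0.6, 0.1, -0.1]
grip_width: 0.0197
grip_force: 55.0
```

>>> play_rows(
  dp=[
    [0,0,0.008],
    [0,0,0.016],
    [0,0,0.024],
    [0,0,0.032],
    [0,0,0.035],
  ],
  spin=[0,0,0,0,0],
  gripper=[1,1,1,1,1],
)

```text
clock: 24.88
ee_pos: [0.5342, 0.3015, 0.1146]
ee_rot: [3.133, -0.228, -0.002]
force: [-0.1, -0.1, -0.9]
grip_width: 0.0199
grip_force: 55.0
```

>>> play_rows(
  dp=[
    [0,0,0.003],
    [0,0,0.005],
    [0,0,0.007],
    [0,0,0.008],
    [0,0,0.008],
  ],
  spin=[0,0,0,0,0],
  gripper=[1,1,1,1,1],
)

```text
clock: 25.5
ee_pos: [0.5346, 0.3016, 0.1075]
ee_rot: [-3.133, 0.228, -0.0]
force: [0.1, 0.2, -0.1]
grip_width: 0.0197
grip_force: 55.0
```

>>> play_rows(
  dp=[
    [0,0,0.0005],
    [0,0,0.001],
    [0,0,0.0015],
    [0,0,0.0015],
  ],
  spin=[0,0,0,0],
  gripper=[1,1,1,1],
)

```text
clock: 26.0
ee_pos: [0.5345, 0.3016, 0.1059]
ee_rot: [3.133, -0.228, -0.0]
force: [-0.2, -0.1, -1.0]
grip_width: 0.0196
grip_force: 55.0
```

>>> play_rows(
  dp=[
    [0,0,0.0005],
    [0,0,0.0005],
    [0,0,0.0005],
    [0,0,0.0005],
    [0,0,0.0005],
  ],
  spin=[0,0,0,0,0],
  gripper=[1,1,0.5,0.2,0],
  squeeze=5,
)

```text
clock: 26.62
ee_pos: [0.5346, 0.3016, 0.1054]
ee_rot: [-3.133, 0.228, -0.0]
force: [-0.3, -0.7, 0.0]
grip_width: 0.04
grip_force: 0.0
```

>>> play_rows(
  dp=[
    [0,0,0],
    [0,0,0],
    [0,0,0],
    [0,0,-0.01],
    [0,0,-0.03],
  ],
  spin=[0,0,0,0,0],
  gripper=[-0.2,-0.4,-0.4,-0.4,-0.4],
)

```text
clock: 27.25
ee_pos: [0.5342, 0.3015, 0.1359]
ee_rot: [3.133, -0.228, -0.002]
force: [0.3, -0.3, -0.9]
grip_width: 0.0657
grip_force: 0.0
```

>>> play_rows(
  dp=[
    [0,0,-0.03],
    [0,0,-0.07],
    [0,0,-0.12],
    [0,0,-0.15],
    [0,0,-0.15],
  ],
  spin=[0,0,0,0,0],
  gripper=[-0.4,-0.4,-0.4,-0.4,-0.4],
)

```text
clock: 27.88
ee_pos: [0.5361, 0.3022, 0.2903]
ee_rot: [-3.13, 0.227, -0.012]
force: [0.2, -0.5, -0.4]
grip_width: 0.0659
grip_force: 0.0
```

```bash
python3 - <<'E'
from h import *
for i in range(4): s=snapshot("scene")
st=get_state(); print(np.round(st["ee_pos"],4),np.round(st["force"],1),st["clock"])
o=cv2.resize(cv2.imread("pics/scene0.png"),(560,420),interpolation=cv2.INTER_AREA)
cr=lambda im,y,x:cv2.resize(im[y:y+75,x:x+98],None,fx=4,fy=4,interpolation=cv2.INTER_CUBIC)
n=s["image"][:,:,::-1]
cv2.imwrite("pics/final.png",np.vstack([np.hstack([cr(o,225,310),cr(n,225,310)]),np.hstack([cr(o,120,185),cr(n,120,185)])]))
E
```

```text
[0.5337 0.3013 0.2834] [ 0.3  0.8 -0.6] 28.075
```

View pics/final.png

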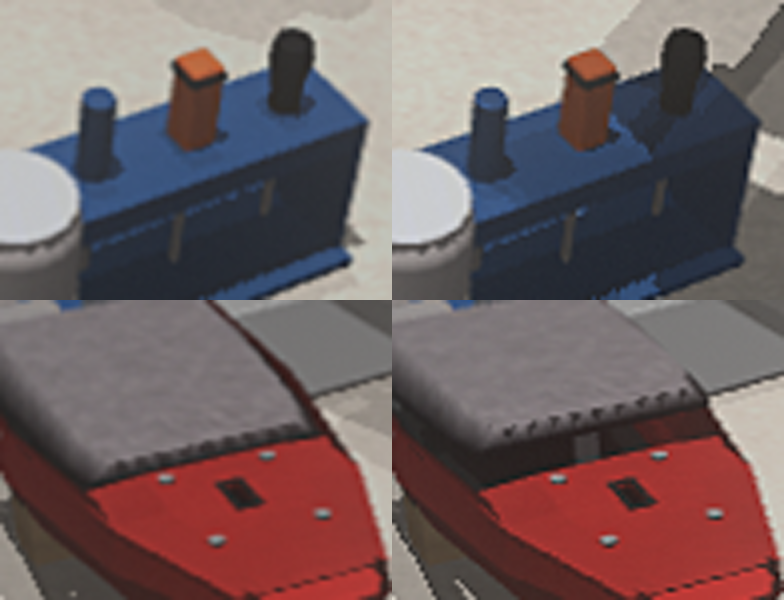

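The seat is up (open gap at about (585,445)). The pin stands seated in its own middle hole (590,100), and the awl and punch are where they were. Handing in.

```bash
python3 -c "
from plant import *
print(close_job())"
```

```text
the job is handed in; nothing more can be done
None
```

The seat is popped up, the release pin is back in its own middle hole in the rack, nothing else in the camera view had moved, and the job was handed in after about 28 s of robot time.

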